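# Fit the adjustable wrench and slacken the clamp nut

## Robot

A 6-joint arm with a two-finger parallel gripper is mounted at the origin on a cart in front of the work surface, level with it; the furniture and walls round the work are solid. World frame = base frame: x ahead of the robot, y to its left, z up, the work surface at z = 0. Lengths are in m, angles in degrees, forces in N, time in s.
With the tool pointing down it reaches from about 0.25 to 0.725 m from the base axis. Payload 9.7 kg.
Tool frame: the origin (TCP) lies on the centre line of the jaws, within the pads' length; the fingertips stand 19 mm ahead of it and the grasp point (between the pads) is the TCP (bot.tcp_to_tips is the z of the fingertips in the tool frame, in m); z points along the fingers, y is the line along which they close (so a half turn about z gives the same grasp; the last joint's range is limited). The gripper opens to 85 mm and grips with 20 to 120 N. Pads are 22 mm wide; open, the fingers measure 114 mm over their backs; the gripper's body (76 mm by 85 mm) begins 54 mm behind the grasp point. The pads swing forward as they close: fully open they stand 13 mm farther back than shut.
Start: joints at [63.713, 4.979, 10.078, 95.1, 0, 90], TCP at [0.244, 0.493, 0.228] pointing down, gripper open.
Joint ranges: [-179.16, 179.16], [-48.56, 103.87], [-65.8, 70.77], [-126.05, 130.52], [-82.76, 87.17], [-180, 180]. Speed limits (degrees/s): [127.2, 127.2, 147.25, 180, 180, 180].

## Interface

Orientations are given as [roll, pitch, yaw] about the fixed x, y, z axes, in that order (R = Rz(yaw) Ry(pitch) Rx(roll)).
In Python, from workcell import bot gives the robot as it stands. The module is installed in compiled form; this text tells all that it offers.
- The arm moves only by the tool play_rows, never from a script. Its argument "increments" is a list of rows, each an object with "slide": the shift along the tool's x, y, z in mm, a list of three; "angular": the turn, a rotation vector about the tool's x, y, z in degrees, a list of three; "claw": the opening, from -1 (shut) to 1 (fully open). In form: [{"slide": [x, y, z], "angular": [rx, ry, rz], "claw": claw}, ...]. A call has 1 to 8 rows; each row shifts and turns the commanded pose from where the row before left it, along the tool's axes as they then stand; what a row does not reach is not made up. A row lasts 1/10 s, in which the tool goes at most 50 mm and 8.59 degrees, less where a joint would pass 70% of its speed; a pose out of reach is approached as far as the arm can. A call is refused whole if a number of a shift passes 50 or a number of a turn 8.59, either way. A call with a gripper value outside its range is refused whole. The fingers move at their own pace and stop on an object; "squeeze" is the grip in N (left out, the last holds). Time passes only in rows, so rows that do not move let the fingers close. It gives the time, the measured TCP pose, the force, the opening and the grip force at its end, in the units of the state.
- bot.get_obs(): the state, without advancing time (a new reading comes with each control period).
- bot.camera(name): name is "side" or "top" or "wrist"; returns the picture (384x512x3 uint8, red, green, blue); there is no depth.
- bot.camera_info(name): a dict with "fovy" (degrees; the focal length in pixels is half the picture's height over the tangent of half this angle, whatever the lens; pixels are square), "cx", "cy" (the principal point, pixels), "R" (3x3) and "t" (3): a world point X has camera coordinates R X + t. Camera axes: x right, y down, z forward; pixel columns grow to the right and rows downward; lengths in m; the calibration is good to about 2 mm. A picture is of the moment at which its call begins: read the wrist's pose just before it. camera_info takes no time and is no camera call; for the wrist camera it gives the pose at the moment of the call.
- bot.job_done(): hands the job in; it is judged then, once.
The state is a dict: "time": time; "q": joint angles; "qd": joint speeds; "joint_efforts": joint torques, N m; "ee_pos": TCP position; "tcp_rot": TCP orientation; "wrist_force": force on the tool from outside, world axes, zero at the start; "torque": the same for the moment, N m; "opening": finger opening in m; "grasp_force": force on a finger pad.
Only numpy, scipy, OpenCV 4.12 (cv2) and the standard library are available. Lean on these libraries where they do the work, as an engineer would, in place of code of your own. Each camera call takes 0.05 s, during which the arm holds its last target. There are 200 camera calls.

## Task

Push the red thumb wing on the wrench's worm over toward the nut, rolling the worm until the jaws just fit the brass nut. Then swing the wrench handle counter-clockwise, seen from above, so that the nut turns with it, and stop with the hole in the handle's end over the yellow disc (not the blue one). Turn the nut with the wrench only, never with the fingers, and leave the wrench standing there.

Things in the scene. Friction and masses are not known exactly. Their poses are not given: they have to be found in the camera images.
- jaw (a joint): How far the wrench's movable jaw has closed, in m: 0 = wide open, the wrench slips round the nut; gap between the jaws = 56 mm - value. About 0.014 when both jaws bear on the nut, which stops it. It closes 13 mm per radian of the worm and stays where it is left.
- wing_tip (a point): Middle of the free edge of the worm's red wing, a plate 20 mm wide, 5 thick, its edge 38 mm from the worm's axis. That axis is level, square to the handle, 69 mm above the bench, 53 mm from the nut's centre toward the handle's end. The wing leans 30 degrees toward the handle's end; tip it through upright to about 30 degrees toward the nut. 2 to 4 N along the handle moves it, 9 N seats the jaws.
- handle_end (a point): Centre of the hole in the handle's end, 69 mm above the bench, 140 mm from the nut's centre. x points along the handle, away from the nut. Handle 24 mm wide, 62 to 76 mm above the bench; beneath and beside it nothing is over 58 mm high. The wrench turns about the nut's stud, cannot lift off, needs 2 to 3 N to swing, stays where left. It shifts 7 mm sideways as the jaws close.
- nut: Brass hexagon nut, 42 mm over its flats, 48.5 over its corners, 22 high, held on a fixed upright stud under a brass washer (top 101 mm above the bench). Origin: centre of its underside, 58 mm above the bench. x axis: toward the corner with the white stripe, which starts out along the handle within 10 degrees.
- yellow_mark (a point): Centre of the yellow disc, 36 mm across, flat on the clamp's plywood board, 20 mm above the bench, 140 mm from the nut's centre: the hole in the handle's end can come straight above it, about 24 or 48 degrees counter-clockwise of the start. A blue disc of the same size lies at the other of the two places.
There are look-alikes about, which are no part of the job. Of the things shaped like the nut, the brass one is meant.

How it is judged (in metres and radians):
On the way, in this order (a step that is already met when the one before it is completed fails the run):
1. the jaws fit the nut: the gap is under 46 mm (value of joint jaw above 0.01 m), for 0.2 s.
2. the handle's end is over the yellow disc and the nut has turned with the wrench (horizontal distance between handle_end and yellow_mark below 0.025 m and angle between the x axis of nut and the x axis of handle_end, either way round below 0.3 rad), for 0.2 s.
At the end, for the whole second after the job is handed in: The jaws fit the nut (gap under 46 mm), the hole in the handle's end stands within 25 mm, seen from above, of the yellow disc's centre, the nut has turned with the wrench (white stripe within 0.3 rad of the handle's direction), and the nut is at rest (all of step 2 and value of joint jaw above 0.01 m and linear speed of nut below 0.02 m/s); the robot touches nothing.
It fails at once if the fingers touch the nut itself (contact force between the fingers and nut above 1 N).
It also fails if it takes over 40 s, if anything falls off the work surface, if the arm or the gripper's body presses on something with over 40 N, if the wrist force passes 120 N, or if a joint passes its speed limit or range.

## Working session

There is one attempt and no reset: what is moved stays moved. The work goes in short steps, Python scripts to look and compute and a tool call to move; the robot and the scene stay as the last step left them, time stands still between calls to the robot, and variables do not carry over. Pictures are saved under pics/ and viewed, at most 10 in all, crops included, and the job is handed in when it is done.

Besides the shell and the picture viewer there is one more tool, called as name(argument=value, ...), one argument or row to a line, values as JSON. play_rows: Moves the arm, as the interface text tells. Its arguments: {"type":"object","properties":{"increments":{"type":"array"},"squeeze":{"type":"number"}},"required":["increments"]}

```bash
mkdir -p pics; python3 - <<'E'
from workcell import bot
import cv2,numpy as np
o=bot.get_obs();print(o['time'],o['ee_pos'],o['tcp_rot'],o['opening'])
for n in("top","side"):
    im=bot.camera(n);cv2.imwrite(f"pics/{n}0.png",im[:,:,::-1]);i=bot.camera_info(n);print(n,i)
E
```

```text
0.0 [0.24347111 0.49291559 0.22747131] [-1.79923141e+02  1.87597933e-04  1.53713642e+02] 0.08513690849190046
top {'fovy': 53.82940425219369, 'cx': 259.7311829015885, 'cy': 196.33818270925337, 'R': array([[-0.01422975, -0.99975364,  0.01703448],
       [-0.98124043,  0.01068645, -0.1924916 ],
       [ 0.19226214, -0.01945403, -0.98115076]]), 't': array([0.44032872, 0.59136767, 0.82115551])}
side {'fovy': 48.15653394609436, 'cx': 252.30143064486742, 'cy': 191.75713247160073, 'R': array([[-0.98507642, -0.17196836,  0.00716521],
       [-0.12005712,  0.65669445, -0.74453924],
       [ 0.12333184, -0.73428828, -0.66754024]]), 't': array([ 0.65399849, -0.14627605,  1.45863252])}
```

View pics/top0.png

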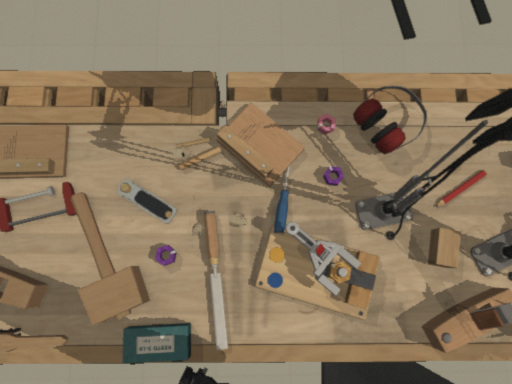

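View pics/side0.png

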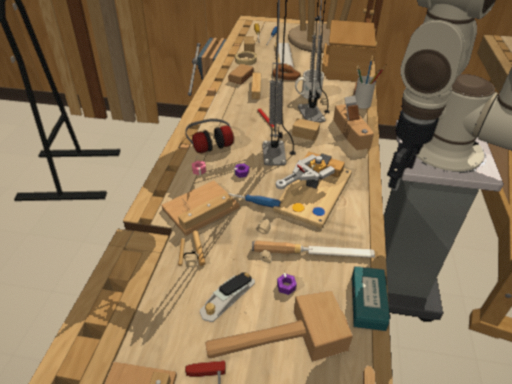

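The top view shows the wrench with the brass nut at about (343,271), the handle hole at (293,230), the red wing at (320,250), the yellow disc at (277,255) and the blue disc at (275,280). A desk lamp stands at (385,210). Next I'll measure these.

```bash
cat > h.py <<'E'
from workcell import bot
import cv2,numpy as np
def ray(n,u,v,z,i=None):
    i=i or bot.camera_info(n);f=192/np.tan(np.radians(i['fovy']/2))
    R=np.array(i['R']);c=-R.T@i['t'];d=R.T@np.array([(u-i['cx'])/f,(v-i['cy'])/f,1])
    return c+d*(z-c[2])/d[2]
def proj(n,X,i=None):
    i=i or bot.camera_info(n);f=192/np.tan(np.radians(i['fovy']/2));p=np.array(i['R'])@X+i['t']
    return np.array([i['cx'],i['cy']])+f*p[:2]/p[2]
def blobs(im,lo,hi,box,amin=15):
    h=cv2.cvtColor(im,cv2.COLOR_RGB2HSV);m=cv2.inRange(h,lo,hi);k=np.zeros_like(m);x0,y0,x1,y1=box;k[y0:y1,x0:x1]=255
    _,_,s,c=cv2.connectedComponentsWithStats(m&k)
    return [(c[j].round(1),s[j][4],s[j][:4]) for j in range(1,len(s)) if s[j][4]>=amin]
E
python3 - <<'E'
from h import *
t=cv2.imread('pics/top0.png')[:,:,::-1].copy();s=cv2.imread('pics/side0.png')[:,:,::-1].copy()
for nm,lo,hi,z in(("yel",(18,170,120),(28,255,255),.02),("blue",(100,150,60),(125,255,255),.02)):
    for n,im,b in(("top",t,(250,235,330,300)),("side",s,(270,195,350,225))):
        for c,a,bb in blobs(im,lo,hi,b): print(nm,n,c,a,ray(n,*c,z).round(4))
for lo,hi in (((0,150,80),(6,255,255)),((174,150,80),(180,255,255))):
    for n,im,b in(("top",t,(300,235,340,270)),("side",s,(290,150,350,200))):
        for c,a,bb in blobs(im,lo,hi,b,4): print("red",n,c,a,bb,ray(n,*c,.1).round(4))
A=cv2.resize(t[215:315,250:385],None,fx=5.5,fy=5.5,interpolation=cv2.INTER_CUBIC)
cv2.imwrite('pics/a.png',A[:,:,::-1])
A=cv2.resize(s[145:235,255:365],None,fx=6,fy=6,interpolation=cv2.INTER_CUBIC)
cv2.imwrite('pics/b.png',A[:,:,::-1])
E
```

```text
yel side [297.8 207. ] 82 [0.4647 0.3958 0.02  ]
blue top [274.2 277.8] 31 [0.4115 0.4015 0.02  ]
blue side [318.2 211.4] 47 [0.4069 0.4033 0.02  ]
red top [319.6 249.5] 49 [316 245   8  10] [0.4707 0.3076 0.1   ]
red side [300.8 168.4] 5 [300 167   3   4] [0.4694 0.3215 0.1   ]
```

View pics/a.png

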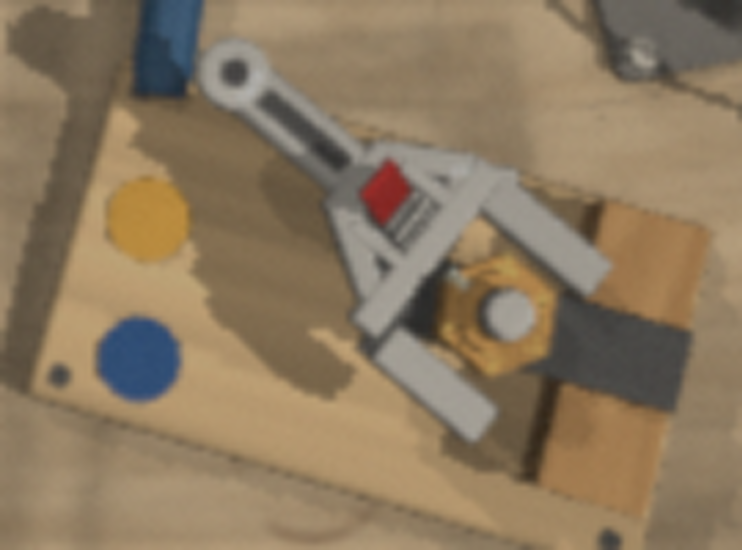

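View pics/b.png

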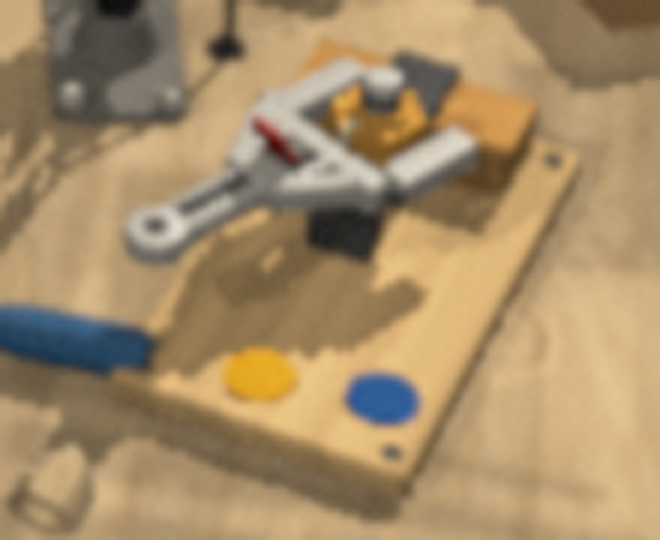

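Crop positions in full-image pixels: top view has the hole at (292.5,228.1), yellow (276.9,255), blue (275.1,280.3), stud (342.4,271.9) and wing (320.2,250.1). The side view has the hole at (280.8,183) and yellow (298.5,207.5).

```bash
python3 - <<'E'
from h import *
p=lambda *a:ray(*a).round(4)
H=[p("top",292.5,228.1,.076),p("side",280.8,183,.076)];Y=[p("top",276.9,255,.02),p("side",298.5,207.5,.02)];B=[p("top",275.1,280.3,.02),p("side",318.7,211.5,.02)]
S=[p("top",342.4,271.9,z) for z in(.101,.115)]+[p("side",319,159,.115)]
print(H,Y,B,S,sep='\n')
h=np.mean(H,0);y=np.mean(Y,0);b=np.mean(B,0)
# circle centre: two points at 140mm and stud
from scipy.optimize import least_squares
f=lambda c:[np.hypot(*(q[:2]-c))-.14 for q in(h,y,b)]
r=least_squares(f,S[0][:2]);c=r.x;print('c',c,r.fun)
for c in (r.x,S[0][:2],S[1][:2]): print([np.degrees(np.arctan2(q[1]-c[1],q[0]-c[0])).round(1) for q in(h,y,b)],[np.hypot(*(q[:2]-c)).round(4) for q in(h,y,b)])
for z in (.1,.105):print('wing',p("top",320.2,250.1,z))
E
```

```text
[array([0.5199, 0.3616, 0.076 ]), array([0.5195, 0.3666, 0.076 ])]
[array([0.4635, 0.3941, 0.02  ]), array([0.4625, 0.3975, 0.02  ])]
[array([0.4059, 0.3996, 0.02  ]), array([0.4055, 0.4035, 0.02  ])]
[array([0.4232, 0.2616, 0.101 ]), array([0.4233, 0.2648, 0.115 ]), array([0.4218, 0.2884, 0.115 ])]
c [0.42314429 0.26226285] [ 0.00033464 -0.00064201  0.00037526]
[np.float64(46.5), np.float64(73.4), np.float64(97.1)] [np.float64(0.1403), np.float64(0.1394), np.float64(0.1404)]
[np.float64(46.7), np.float64(73.5), np.float64(97.1)] [np.float64(0.1408), np.float64(0.14), np.float64(0.141)]
[np.float64(45.8), np.float64(73.1), np.float64(97.3)] [np.float64(0.1384), np.float64(0.1369), np.float64(0.1379)]
wing [0.4694 0.3064 0.1   ]
wing [0.4692 0.3072 0.105 ]
```

play_rows(
  increments=[
    {"slide": [0, 0, 0], "angular": [0, 0, -8.5], "claw": -1},
    {"slide": [0, 0, 0], "angular": [0, 0, -8.5], "claw": -1},
  ],
  squeeze=30,
)

```text
time: 0.3
ee_pos: [0.2435, 0.493, 0.2277]
tcp_rot: [-180.0, -0.0, 171.0]
wrist_force: [-0.8, 0.2, -0.3]
opening: 0.0588
grasp_force: 0.0
```

```bash
python3 - <<'E'
from h import *
o=bot.get_obs();print(o['q'],o['tcp_rot'],bot.tcp_to_tips)
p=lambda *a:ray(*a)
a=p("top",250+234/5.5,215+72/5.5,.076)
for q in((340,162),(310,134),(262,98)):
    b=p("top",250+q[0]/5.5,215+q[1]/5.5,.074);print(np.degrees(np.arctan2(*(a-b)[1::-1])))
# jaw edges, directions
P=lambda u,v:p("top",250+u/5.5,215+v/5.5,.07)
for A,B in(((500,200),(590,290)),((520,180),(612,265)),((376,345),(475,440)),((400,330),(495,410))):
    d=P(*A)-P(*B);print('jaw',np.degrees(np.arctan2(d[1],d[0])))
E
```

```text
[ 6.37134535e+01  5.00083214e+00  1.00516995e+01  9.50997052e+01
 -3.29298082e-04  7.26668609e+01] [-1.79953282e+02 -1.42357769e-02  1.71046587e+02] 0.019
48.795640217908726
50.07195718127624
47.02525325155318
jaw 43.38388795363237
jaw 45.649556852742485
jaw 45.26478905550161
jaw 48.99930518667455
```

play_rows(
  increments=[
    {"slide": [0, 0, 0], "angular": [0, 0, -8.2], "claw": -1},
    {"slide": [0, 0, 0], "angular": [0, 0, -8.2], "claw": -1},
    {"slide": [0, 0, 0], "angular": [0, 0, -8.2], "claw": -1},
    {"slide": [0, 0, 0], "angular": [0, 0, -8.2], "claw": -1},
    {"slide": [0, 0, 0], "angular": [0, 0, -8.2], "claw": -1},
    {"slide": [0, 0, 0], "angular": [0, 0, -8.2], "claw": -1},
    {"slide": [0, 0, 0], "angular": [0, 0, -7.8], "claw": -1},
    {"slide": [0, 0, 0], "angular": [0, 0, 0], "claw": -1},
  ],
)

```text
time: 1.1
ee_pos: [0.2435, 0.493, 0.2278]
tcp_rot: [-180.0, -0.0, -132.2]
wrist_force: [0.4, -0.2, -0.0]
opening: 0.0002
grasp_force: 0.0
```

play_rows(
  increments=[
    {"slide": [-6, -32, 0], "angular": [0, 0, 0], "claw": -1},
    {"slide": [-6, -32, 0], "angular": [0, 0, 0], "claw": -1},
    {"slide": [-6, -32, 0], "angular": [0, 0, 0], "claw": -1},
    {"slide": [-6, -32, 0], "angular": [0, 0, 0], "claw": -1},
    {"slide": [-6, -32, 0], "angular": [0, 0, 0], "claw": -1},
    {"slide": [-6, -32, 0], "angular": [0, 0, 0], "claw": -1},
    {"slide": [-6, -32, 0], "angular": [0, 0, 0], "claw": -1},
    {"slide": [-6, -32, 0], "angular": [0, 0, 0], "claw": -1},
  ],
)

```text
time: 1.9
ee_pos: [0.4663, 0.3555, 0.228]
tcp_rot: [180.0, -0.0, -132.6]
wrist_force: [-0.7, 1.3, 0.6]
opening: 0.0001
grasp_force: 0.0
```

```bash
python3 - <<'E'
from h import *
import pickle
o=bot.get_obs();print(o['ee_pos'],o['tcp_rot'])
i=bot.camera_info("wrist");im=bot.camera("wrist");pickle.dump(i,open('w.pkl','wb'))
cv2.imwrite('pics/w.png',im[:,:,::-1])
E
```

```text
[0.4662641  0.35547521 0.22797201] [ 1.79995374e+02 -1.86575517e-02 -1.32557703e+02]
```

View pics/w.png

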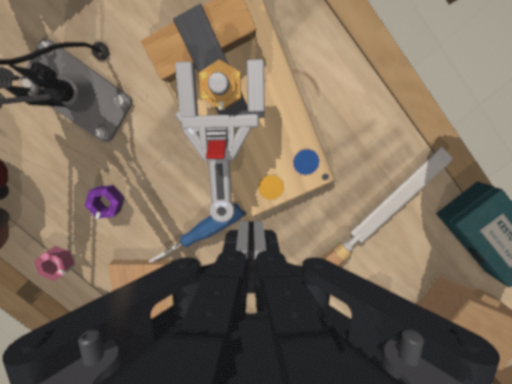

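The wrist view has the hole at (221,211), the wing at (216,150), the stud top at (218,83) and the yellow disc at (271,187).

```bash
python3 - <<'E'
from h import *
import pickle
i=pickle.load(open('w.pkl','rb'));p=lambda u,v,z:ray("wrist",u,v,z,i)[:2]
h=p(221,211,.076);w=p(216,150,.09);s=p(218,83,.11);y=p(271,187,.02);bl=p(306,161,.02)
g=[p(187,64,.075),p(182,113,.075),p(257,60,.075),p(257,110,.075),p(215,162,.076),p(220.5,198,.076)]
print(h,w,s,y,bl)
for a,b in((g[1],g[0]),(g[3],g[2]),(g[5],g[4]),(h,w),(h,s)):print(np.degrees(np.arctan2(*(a-b)[::-1])))
E
```

```text
[0.52267586 0.36417303] [0.47339698 0.30809953] [0.42463828 0.26480355] [0.46594872 0.39654708] [0.40717036 0.40117764]
37.48745491962767
47.82863644755881
54.02345095655065
48.69013586959435
45.38656807759045
```

play_rows(
  increments=[
    {"slide": [-5, -19, 0], "angular": [0, 0, 0], "claw": -1},
    {"slide": [-5, -18, 0], "angular": [0, 0, 0], "claw": -1},
    {"slide": [0, 0, 30], "angular": [0, 0, 0], "claw": -1},
    {"slide": [0, 0, 30], "angular": [0, 0, 0], "claw": -1},
    {"slide": [0, 0, 30], "angular": [0, 0, 0], "claw": -1},
    {"slide": [0, 0, 28], "angular": [0, 0, 0], "claw": -1},
    {"slide": [0, 0, 0], "angular": [0, 0, 0], "claw": -1},
    {"slide": [0, 0, 0], "angular": [0, 0, 0], "claw": -1},
  ],
)

```text
time: 2.75
ee_pos: [0.4995, 0.3389, 0.1107]
tcp_rot: [180.0, -0.0, -132.3]
wrist_force: [-0.3, -0.8, 0.9]
opening: 0.0002
grasp_force: 0.0
```

play_rows(
  increments=[
    {"slide": [8, 0, 0], "angular": [0, 0, 0], "claw": -1},
    {"slide": [8, 0, 0], "angular": [0, 0, 0], "claw": -1},
    {"slide": [6, 0, 0], "angular": [0, 0, 0], "claw": -1},
    {"slide": [5, 0, 0], "angular": [0, 0, 0], "claw": -1},
    {"slide": [5, 0, 0], "angular": [0, 0, 0], "claw": -1},
    {"slide": [5, 0, 0], "angular": [0, 0, 0], "claw": -1},
    {"slide": [5, 0, 0], "angular": [0, 0, 0], "claw": -1},
    {"slide": [0, 0, 0], "angular": [0, 0, 0], "claw": -1},
  ],
)

```text
time: 3.55
ee_pos: [0.4707, 0.3074, 0.1103]
tcp_rot: [180.0, -0.0, -132.3]
wrist_force: [-0.1, 0.3, 0.3]
opening: 0.0004
grasp_force: 0.0
```

play_rows(
  increments=[
    {"slide": [3, 0, 0], "angular": [0, 0, 0], "claw": -1},
    {"slide": [3, 0, 0], "angular": [0, 0, 0], "claw": -1},
    {"slide": [3, 0, 0], "angular": [0, 0, 0], "claw": -1},
  ],
)

```text
time: 3.85
ee_pos: [0.4649, 0.301, 0.1101]
tcp_rot: [180.0, -0.0, -132.3]
wrist_force: [0.1, -0.6, -0.3]
opening: 0.0
grasp_force: 0.0
```

```bash
python3 - <<'E'
from h import *
s=bot.camera("side");t=bot.camera("top");print(bot.get_obs()['ee_pos'],bot.get_obs()['wrist_force'])
A=cv2.resize(s[135:215,265:345],None,fx=5,fy=5,interpolation=cv2.INTER_CUBIC);B=cv2.resize(t[220:300,280:360],None,fx=5,fy=5,interpolation=cv2.INTER_CUBIC)
cv2.imwrite('pics/c.png',np.hstack([A,B])[:,:,::-1])
E
```

```text
[0.46486027 0.30094375 0.11023048] [-0.18363358  0.71253409  0.21089376]
```

View pics/c.png

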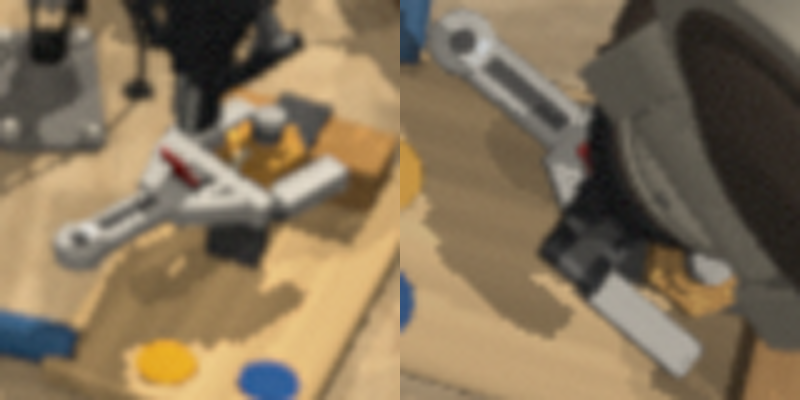

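```bash
python3 - <<'E'
from h import *
for z in(.091,.11):print(proj("side",np.array([.4649,.301,z])),proj("top",np.array([.4649,.301,z])))
import pickle
iw=pickle.load(open('w.pkl','rb'))
from scipy.optimize import least_squares
# triangulate features: hole, stud, wing
obs={'wing':[(320.2,250.1),(300.8,168.3),(216,150)],'hole':[(292.5,228.1),(280.8,183),(221,211)],'yel':[(276.9,255),(298.5,207.5),(271,187)]}
for k,v in obs.items():
    f=lambda X:np.concatenate([proj("top",X)-v[0],proj("side",X)-v[1],proj("wrist",X,iw)-v[2]])
    r=least_squares(f,[.47,.3,.08]);print(k,r.x.round(4),r.fun.round(1))
c=np.array([.4232,.2625]);
# fingertip (304,159) side & wrist old
E
```

```text
[302.7540108  166.62983516] [322.04200482 252.41098482]
[303.32575507 161.39311771] [323.65353999 251.98682875]
wing [0.4721 0.3076 0.0922] [-1.3 -1.  -0.7 -0.9  0.3 -0.9]
hole [0.5215 0.3637 0.0767] [-0.9 -0.8 -0.6 -0.9  0.3 -0.7]
yel [0.4648 0.396  0.0205] [-0.8 -0.6 -0.7 -0.6  0.4 -0.8]
```

```bash
python3 - <<'E'
from h import *
w=bot.camera("wrist");s=bot.camera("side");i=bot.camera_info("wrist")
print(proj("wrist",np.array([.4649,.301,.0912]),i))
A=cv2.resize(w[60:310,130:380],(600,600),interpolation=cv2.INTER_CUBIC)
B=np.zeros((600,200,3),np.uint8);
for k,ch in enumerate((s[145:185,285:325],cv2.imread('pics/side0.png')[145:185,285:325,::-1])):B[k*200:k*200+200]=cv2.resize(ch,(200,200),interpolation=cv2.INTER_CUBIC)
cv2.imwrite('pics/d.png',np.hstack([A,B])[:,:,::-1])
E
```

```text
[251.03039194 217.5871716 ]
```

View pics/d.png

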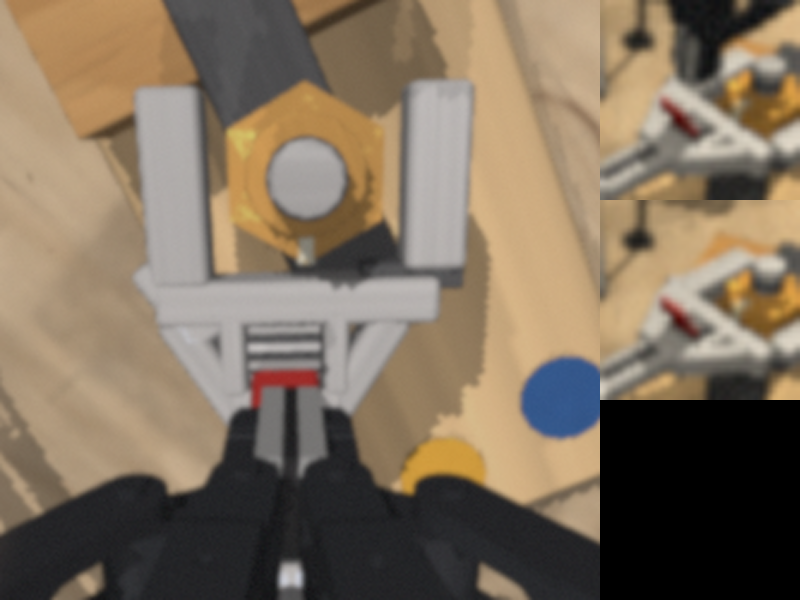

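```bash
python3 - <<'E'
from h import *
from scipy.spatial.transform import Rotation as Ro
o=bot.get_obs();R=Ro.from_euler('xyz',o['tcp_rot'],degrees=True).as_matrix();i=bot.camera_info("wrist")
for x in(-11,0,11):
  for z in(0,19):print(x,z,proj("wrist",o['ee_pos']+R@np.array([x,0,z])/1000,i).round(1),proj("side",o['ee_pos']+R@np.array([x,0,z])/1000).round(1))
E
```

```text
-11 0 [251.1 246.3] [300.4 162.8]
-11 19 [251. 233.] [299.9 168.1]
0 0 [251.1 229.8] [303.3 161.4]
0 19 [251.  217.9] [302.7 166.6]
11 0 [251.1 212.6] [306.1 159.9]
11 19 [251.  202.3] [305.5 165.2]
```

play_rows(
  increments=[
    {"slide": [-15, 0, 0], "angular": [0, 0, 0], "claw": -1},
    {"slide": [-15, 0, 0], "angular": [0, 0, 0], "claw": -1},
    {"slide": [-15, 0, 0], "angular": [0, 0, 0], "claw": -1},
    {"slide": [0, 0, 4], "angular": [0, 0, 0], "claw": -1},
    {"slide": [0, 0, 4], "angular": [0, 0, 0], "claw": -1},
    {"slide": [0, 0, 4], "angular": [0, 0, 0], "claw": -1},
    {"slide": [0, 0, 0], "angular": [0, 0, 0], "claw": -1},
  ],
)

```text
time: 4.75
ee_pos: [0.4947, 0.3338, 0.0974]
tcp_rot: [180.0, -0.1, -132.3]
wrist_force: [-0.4, -1.1, 0.0]
opening: -0.0003
grasp_force: 0.0
```

play_rows(
  increments=[
    {"slide": [0, 0, 3], "angular": [0, 0, 0], "claw": -1},
    {"slide": [0, 0, 0], "angular": [0, 0, 0], "claw": -1},
  ],
)

```text
time: 4.95
ee_pos: [0.4951, 0.3342, 0.095]
tcp_rot: [180.0, -0.0, -132.3]
wrist_force: [-0.1, -0.5, -0.1]
opening: 0.0004
grasp_force: 0.0
```

play_rows(
  increments=[
    {"slide": [0, 0, 3], "angular": [0, 0, 0], "claw": -1},
    {"slide": [0, 0, 0], "angular": [0, 0, 0], "claw": -1},
  ],
)

```text
time: 5.15
ee_pos: [0.4952, 0.3343, 0.0919]
tcp_rot: [180.0, -0.0, -132.3]
wrist_force: [-0.8, 0.7, 0.8]
opening: -0.0
grasp_force: 0.0
```

play_rows(
  increments=[
    {"slide": [0, 0, 3], "angular": [0, 0, 0], "claw": -1},
    {"slide": [0, 0, 3], "angular": [0, 0, 0], "claw": -1},
    {"slide": [0, 0, 0], "angular": [0, 0, 0], "claw": -1},
  ],
)

```text
time: 5.45
ee_pos: [0.4951, 0.3343, 0.0856]
tcp_rot: [180.0, -0.0, -132.3]
wrist_force: [-0.4, 0.3, 0.1]
opening: -0.0
grasp_force: 0.0
```

play_rows(
  increments=[
    {"slide": [0, 0, 3], "angular": [0, 0, 0], "claw": -1},
    {"slide": [0, 0, 0], "angular": [0, 0, 0], "claw": -1},
  ],
)

```text
time: 5.65
ee_pos: [0.4952, 0.3343, 0.0827]
tcp_rot: [180.0, -0.0, -132.3]
wrist_force: [0.6, -0.3, -0.1]
opening: 0.0002
grasp_force: 0.0
```

```bash
python3 - <<'E'
from h import *
o=bot.get_obs();print(o['ee_pos'],o['wrist_force'])
s=bot.camera("side");w=bot.camera("wrist");t=bot.camera("top")
A=cv2.resize(s[140:200,270:330],(400,400),interpolation=cv2.INTER_CUBIC);B=cv2.resize(w[100:300,150:350],(400,400),interpolation=cv2.INTER_CUBIC)
cv2.imwrite('pics/e.png',np.hstack([A,B])[:,:,::-1])
print(proj("side",o['ee_pos']-np.array([0,0,.019])))
E
```

```text
[0.49518016 0.33434097 0.0827262 ] [ 0.59813225 -0.28744217 -0.06271715]
[290.3843617  180.03150144]
```

View pics/e.png

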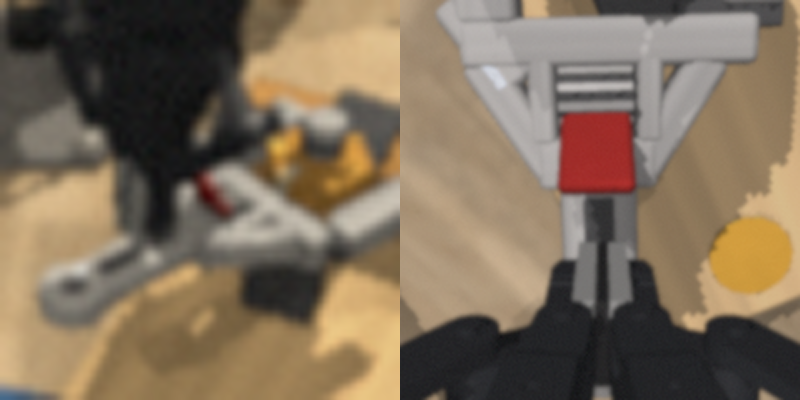

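play_rows(
  increments=[
    {"slide": [0, 0, -8], "angular": [0, 0, 0], "claw": -1},
    {"slide": [8, 0, 0], "angular": [0, 0, 0], "claw": -1},
    {"slide": [7, 0, 0], "angular": [0, 0, 0], "claw": -1},
    {"slide": [5, 0, 0], "angular": [0, 0, 0], "claw": -1},
    {"slide": [5, 0, 0], "angular": [0, 0, 0], "claw": -1},
  ],
)

```text
time: 6.3
ee_pos: [0.4786, 0.316, 0.0919]
tcp_rot: [-180.0, 0.1, -132.3]
wrist_force: [1.9, 2.9, 3.0]
opening: -0.0003
grasp_force: 1.5
```

play_rows(
  increments=[
    {"slide": [4, 0, 0], "angular": [0, 0, 0], "claw": -1},
    {"slide": [4, 0, 0], "angular": [0, 0, 0], "claw": -1},
  ],
)

```text
time: 6.5
ee_pos: [0.4728, 0.3098, 0.0912]
tcp_rot: [180.0, 0.0, -132.3]
wrist_force: [1.4, 2.2, 1.1]
opening: 0.0002
grasp_force: 1.1
```

play_rows(
  increments=[
    {"slide": [4, 0, 0], "angular": [0, 0, 0], "claw": -1},
    {"slide": [4, 0, 0], "angular": [0, 0, 0], "claw": -1},
  ],
)

```text
time: 6.7
ee_pos: [0.4673, 0.3041, 0.091]
tcp_rot: [180.0, -0.0, -132.3]
wrist_force: [0.4, 4.1, 0.0]
opening: -0.0002
grasp_force: 1.5
```

play_rows(
  increments=[
    {"slide": [4, 0, 0], "angular": [0, 0, 0], "claw": -1},
    {"slide": [4, 0, 0], "angular": [0, 0, 0], "claw": -1},
  ],
)

```text
time: 6.9
ee_pos: [0.462, 0.2979, 0.0909]
tcp_rot: [180.0, -0.0, -132.3]
wrist_force: [1.8, 2.2, -0.6]
opening: 0.0
grasp_force: 1.2
```

play_rows(
  increments=[
    {"slide": [3, 0, 0], "angular": [0, 0, 0], "claw": -1},
    {"slide": [0, 0, 0], "angular": [0, 0, 0], "claw": -1},
  ],
)

```text
time: 7.1
ee_pos: [0.4603, 0.2957, 0.0913]
tcp_rot: [-180.0, 0.0, -132.3]
wrist_force: [0.8, 2.6, -1.0]
opening: 0.0004
grasp_force: 0.8
```

```bash
python3 - <<'E'
from h import *
o=bot.get_obs();print(o['ee_pos'],o['wrist_force'])
w=bot.camera("wrist");s=bot.camera("side")
A=cv2.resize(s[140:200,270:330],(400,400),interpolation=cv2.INTER_CUBIC);B=cv2.resize(w[60:260,150:350],(400,400),interpolation=cv2.INTER_CUBIC)
cv2.imwrite('pics/f.png',np.hstack([A,B])[:,:,::-1])
E
```

```text
[0.46027371 0.29570192 0.09126285] [ 0.75626314  2.55161094 -0.95654642]
```

View pics/f.png

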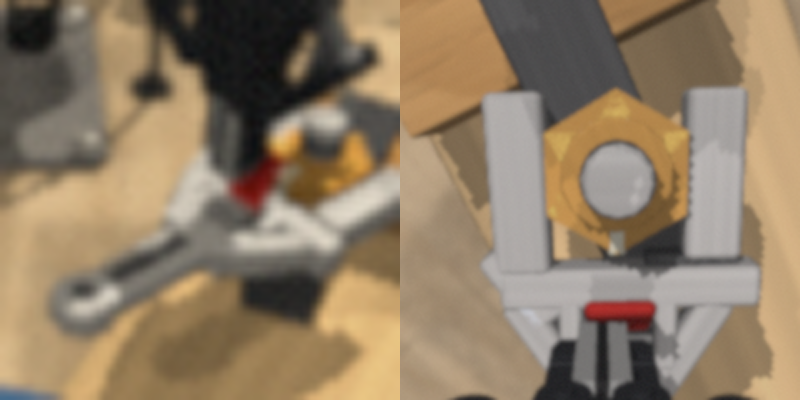

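The wing is past upright and the jaws have almost closed on the nut. I'll push on to seat them.

play_rows(
  increments=[
    {"slide": [3, 0, 0], "angular": [0, 0, 0], "claw": -1},
    {"slide": [0, 0, 0], "angular": [0, 0, 0], "claw": -1},
  ],
)

```text
time: 7.4
ee_pos: [0.4594, 0.2947, 0.0918]
tcp_rot: [-180.0, 0.2, -132.3]
wrist_force: [5.8, 7.3, -0.1]
opening: -0.0
grasp_force: 3.6
```

play_rows(
  increments=[
    {"slide": [3, 0, 0], "angular": [0, 0, 0], "claw": -1},
    {"slide": [0, 0, 0], "angular": [0, 0, 0], "claw": -1},
  ],
)

```text
time: 7.6
ee_pos: [0.4586, 0.2938, 0.0926]
tcp_rot: [-180.0, 0.4, -132.3]
wrist_force: [10.3, 12.4, 0.3]
opening: -0.0001
grasp_force: 6.7
```

play_rows(
  increments=[
    {"slide": [3, 0, 0], "angular": [0, 0, 0], "claw": -1},
    {"slide": [0, 0, 0], "angular": [0, 0, 0], "claw": -1},
  ],
)

```text
time: 7.8
ee_pos: [0.4578, 0.2927, 0.0934]
tcp_rot: [-180.0, 0.6, -132.2]
wrist_force: [13.9, 17.3, 1.0]
opening: -0.0002
grasp_force: 9.6
```

Force has risen to 22 N with no further travel, so the jaws are seated. I'll back off, rise and measure the handle.

play_rows(
  increments=[
    {"slide": [-12, 0, 0], "angular": [0, 0, 0], "claw": -1},
    {"slide": [-25, 0, 0], "angular": [0, 0, 0], "claw": -1},
    {"slide": [-25, 0, -25], "angular": [0, 0, 0], "claw": -0.4},
    {"slide": [-20, 0, -25], "angular": [0, 0, 0], "claw": -0.1},
    {"slide": [-20, 0, -25], "angular": [0, 0, 0], "claw": -0.1},
    {"slide": [-20, 0, -30], "angular": [0, 0, 0], "claw": -0.1},
    {"slide": [0, 0, 0], "angular": [0, 0, 0], "claw": -0.1},
  ],
)

```text
time: 8.5
ee_pos: [0.5383, 0.3812, 0.1994]
tcp_rot: [-179.9, 0.2, -132.3]
wrist_force: [-0.4, 0.4, -0.3]
opening: 0.0387
grasp_force: 0.0
```

```bash
python3 - <<'E'
from h import *
o=bot.get_obs();print(o['ee_pos'],o['tcp_rot'],o['opening'])
i=bot.camera_info("wrist");w=bot.camera("wrist");t=bot.camera("top");print(i['R'],i['t'],i['cx'],i['cy'],i['fovy'])
A=cv2.resize(w[0:260,110:370],(600,600),interpolation=cv2.INTER_CUBIC)
cv2.imwrite('pics/g.png',A[:,:,::-1])
import pickle;pickle.dump(i,open('w2.pkl','wb'))
for n,im in(("wrist",w),("top",t)):
    for c,a,bb in blobs(im,(0,140,70),(5,255,255),(0,0,512,384),20)+blobs(im,(18,170,120),(28,255,255),(0,0,512,384),40): print(n,c,a,bb)
E
```

```text
[0.53825609 0.38123421 0.19944435] [-179.92398346    0.24254512 -132.26924535] 0.03870478351128356
[[-0.74022806  0.67235497 -0.00110247]
 [ 0.64634465  0.71204179  0.27429014]
 [ 0.18520534  0.20232469 -0.96164635]] [ 0.14255563 -0.64951055  0.17470723] 250.68226324643598 188.9007734087128 71.68946644471676
wrist [257.2  44.2] 538 [246  31  24  28]
wrist [303.5 138.8] 554 [291 126  26  27]
top [480.3 175.1] 55 [476 171  10  11]
top [ 68.  197.4] 240 [ 63 182  12  33]
top [  4.2 216.3] 278 [  0 198  13  33]
top [326.3 259.8] 53 [321 255  12  10]
```

View pics/g.png

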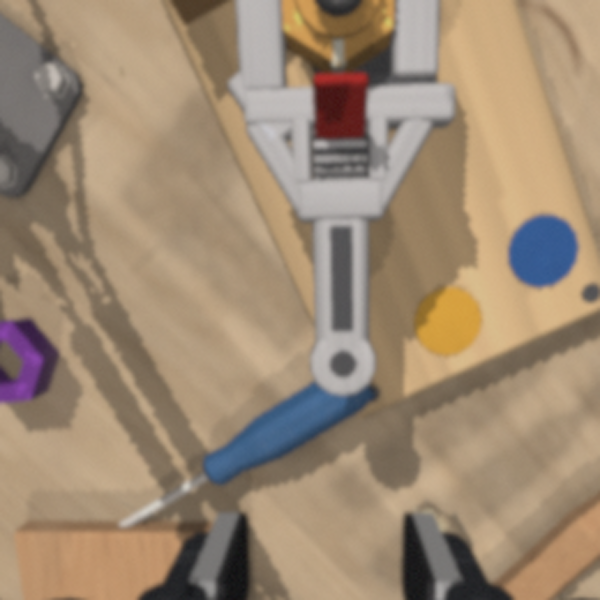

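The jaws fit the nut and the wing leans toward it. The hole is at wrist pixel (258.6,157.7), the handle lies along the tool's x axis, and yellow is at (303.5,138.8).

```bash
python3 - <<'E'
from h import *
import pickle
i=pickle.load(open('w2.pkl','rb'));k=260/600
h=ray("wrist",110+343*k,364*k,.076,i)[:2];y=ray("wrist",303.5,138.8,.02,i)[:2];b=ray("wrist",110+543*k,251*k,.02,i)[:2];s=ray("wrist",110+343*k,225*k,.076,i)[:2]
c=np.array([.4234,.2628]);a=lambda p:np.degrees(np.arctan2(*(p-c)[::-1]))
print(h,y,b,[np.hypot(*(p-c)) for p in(h,y,b)],a(h),a(y),a(b));d=h-s;print(np.degrees(np.arctan2(d[1],d[0])))
E
```

```text
[0.5167098  0.36907327] [0.46601456 0.39622557] [0.40764301 0.40218484] [np.float64(0.14142392746774854), np.float64(0.14006563660506538), np.float64(0.14027265344480444)] 48.71630014378954 72.28712971221498 96.4497129209079
48.22101468213029
```

play_rows(
  increments=[
    {"slide": [27, 3.5, 20], "angular": [0, 0, 0], "claw": -0.1},
    {"slide": [26, 3.5, 20], "angular": [0, 0, 0], "claw": -0.1},
    {"slide": [0, 0, 25], "angular": [0, 0, 0], "claw": -0.1},
    {"slide": [0, 0, 25], "angular": [0, 0, 0], "claw": -0.1},
    {"slide": [0, 0, 20], "angular": [0, 0, 0], "claw": -0.1},
    {"slide": [0, 0, 15], "angular": [0, 0, 0], "claw": -0.1},
    {"slide": [0, 0, 8], "angular": [0, 0, 0], "claw": -0.1},
    {"slide": [0, 0, 0], "angular": [0, 0, 0], "claw": -0.1},
  ],
)

```text
time: 9.4
ee_pos: [0.4948, 0.3444, 0.0619]
tcp_rot: [180.0, -0.1, -132.3]
wrist_force: [0.6, -0.2, 0.2]
opening: 0.0387
grasp_force: 0.0
```

play_rows(
  increments=[
    {"slide": [0, 6, 0], "angular": [0, 0, 0], "claw": -0.1},
    {"slide": [0.2, 6, 0], "angular": [0, 0, -3], "claw": -0.1},
    {"slide": [0.2, 6, 0], "angular": [0, 0, -3], "claw": -0.1},
    {"slide": [0.2, 6, 0], "angular": [0, 0, -3], "claw": -0.1},
    {"slide": [0.2, 6, 0], "angular": [0, 0, -3], "claw": -0.1},
    {"slide": [0.2, 6, 0], "angular": [0, 0, -3], "claw": -0.1},
    {"slide": [0, 0, 0], "angular": [0, 0, 0], "claw": -0.1},
  ],
)

```text
time: 10.1
ee_pos: [0.4663, 0.3666, 0.0643]
tcp_rot: [-179.9, 0.1, -117.2]
wrist_force: [0.9, -0.0, -0.4]
opening: 0.0383
grasp_force: 0.4
```

```bash
cat > m.py <<'E'
from h import *
o=bot.get_obs();print(o['ee_pos'],o['tcp_rot'],o['wrist_force'])
c=np.array([.4234,.2628]);a=lambda p:round(np.degrees(np.arctan2(*(p-c)[::-1])),1)
print('tcp',a(o['ee_pos'][:2]))
i=bot.camera_info("wrist");w=bot.camera("wrist");s=bot.camera("side");t=bot.camera("top")
for n,im,inf in(("wrist",w,i),("top",t,bot.camera_info("top"))):
  for lo,hi in(((0,140,60),(5,255,255)),((174,140,60),(180,255,255))):
    for q,ar,bb in blobs(im,lo,hi,(0,0,512,384),8):
        p=ray(n,*q,.085,inf)[:2]
        if np.hypot(*(p-c))<.09: print(n,'wing',q,ar,p.round(4),a(p),np.hypot(*(p-c)).round(3))
# hole: bright wrench blob in the side view + yellow
for q,ar,bb in blobs(s,(18,170,120),(28,255,255),(260,150,350,230),10):print('yel side',q,ar)
h=cv2.cvtColor(s,cv2.COLOR_RGB2HSV);
def ring(n,im,inf):
    g=cv2.cvtColor(im,cv2.COLOR_RGB2GRAY).astype(float);sat=cv2.cvtColor(im,cv2.COLOR_RGB2HSV)[:,:,1]
    best=[]
    for th in np.arange(40,110,1.):
        P=lambda r,k:np.array([*(c+.1405*np.array([np.cos(np.radians(th)),np.sin(np.radians(th))])+r*np.array([np.cos(k),np.sin(k)])),.076])
        sm=lambda A,r:np.mean([A[tuple(np.clip(proj(n,P(r,k),inf)[::-1].round().astype(int),0,[383,511]))] for k in np.linspace(0,2*np.pi,16,endpoint=False)])
        best.append((sm(g,.011)-sm(g,.0)-sm(sat,.011),th))
    print(n,'hole angle',sorted(best)[-3:])
ring("side",s,bot.camera_info("side"));ring("top",t,bot.camera_info("top"))
E
python3 m.py
```

```text
[0.46629385 0.3665515  0.06431024] [-1.79945127e+02  6.19330446e-02 -1.17216156e+02] [ 0.8769074  -0.00944284 -0.37371635]
tcp 67.5
wrist wing [229.6 101.7] 1756 [0.4422 0.2975] 61.5 0.039
wrist wing [212.1 106. ] 14 [0.4502 0.2955] 50.7 0.042
wrist wing [227.7 118.6] 9 [0.4465 0.3036] 60.5 0.047
yel side [297.8 207.2] 78
side hole angle [(np.float64(15.0), np.float64(63.0)), (np.float64(29.9375), np.float64(64.0)), (np.float64(32.375), np.float64(65.0))]
top hole angle [(np.float64(-30.125), np.float64(63.0)), (np.float64(-26.5), np.float64(62.0)), (np.float64(-21.9375), np.float64(43.0))]
```

play_rows(
  increments=[
    {"slide": [0.2, 6, 0], "angular": [0, 0, -3], "claw": -0.1},
    {"slide": [0.2, 6, 0], "angular": [0, 0, -3], "claw": -0.1},
    {"slide": [0.2, 5.5, 0], "angular": [0, 0, -3], "claw": -0.1},
    {"slide": [0, 0, 0], "angular": [0, 0, 0], "claw": -0.1},
    {"slide": [0, 0, 0], "angular": [0, 0, 0], "claw": -0.1},
  ],
)

```text
time: 10.75
ee_pos: [0.4505, 0.3728, 0.0635]
tcp_rot: [-180.0, 0.0, -108.4]
wrist_force: [-0.6, -0.4, 0.6]
opening: 0.0387
grasp_force: 0.2
```

```bash
python3 m.py
```

```text
[0.45047702 0.3728341  0.06347481] [-1.79995018e+02  3.72192661e-02 -1.08404329e+02] [-0.58785959 -0.38141374  0.55275463]
tcp 76.2
wrist wing [229.9  97.8] 1780 [0.4367 0.2992] 70.0 0.039
wrist wing [215.1 107.2] 8 [0.4444 0.3009] 61.2 0.044
wrist wing [225.3 113.2] 11 [0.4409 0.3048] 67.4 0.046
wrist wing [221.5 118.7] 15 [0.4434 0.3065] 65.5 0.048
wrist wing [238.7 117.7] 15 [0.4358 0.3086] 74.9 0.047
yel side [297.7 207.2] 78
side hole angle [(np.float64(34.6875), np.float64(74.0)), (np.float64(43.3125), np.float64(73.0)), (np.float64(58.375), np.float64(72.0))]
top hole angle [(np.float64(-26.8125), np.float64(81.0)), (np.float64(-26.6875), np.float64(58.0)), (np.float64(-21.625), np.float64(80.0))]
```

play_rows(
  increments=[
    {"slide": [0, -4, 0], "angular": [0, 0, 0], "claw": -0.1},
    {"slide": [0, 0, -20], "angular": [0, 0, 0], "claw": -0.1},
    {"slide": [-10, 0, -40], "angular": [0, 0, 0], "claw": -0.1},
    {"slide": [-25, 0, -40], "angular": [0, 0, 0], "claw": -0.1},
    {"slide": [-25, 0, -30], "angular": [0, 0, 0], "claw": -0.1},
    {"slide": [0, 0, 0], "angular": [0, 0, 0], "claw": -0.1},
  ],
)

```text
time: 11.5
ee_pos: [0.4747, 0.4315, 0.1976]
tcp_rot: [-179.8, 0.4, -108.3]
wrist_force: [0.2, -0.8, -0.8]
opening: 0.0385
grasp_force: 0.0
```

```bash
cat >> m.py <<'E'
ring("wrist",w,i)
for q,ar,bb in blobs(w,(18,170,120),(28,255,255),(0,0,512,384),100):p=ray("wrist",*q,.02,i)[:2];print('yel w',q,ar,p,a(p))
# white stripe: low saturation, bright, on the nut top near r 15-26 mm
hs=cv2.cvtColor(w,cv2.COLOR_RGB2HSV)
for r in(.02,.022,.024,.026):
    L=[]
    for th in range(0,360,4):
        uv=proj("wrist",np.array([*(c+r*np.array([np.cos(np.radians(th)),np.sin(np.radians(th))])),.08]),i).round().astype(int)
        if 0<=uv[0]<512 and 0<=uv[1]<384: x=hs[uv[1],uv[0]];L.append((int(x[1]),int(x[2]),th))
    print('stripe',r,[x for x in L if x[0]<90 and x[1]>120])
E
python3 m.py
```

```text
[0.47473132 0.43151581 0.19763281] [-179.8144563     0.38095188 -108.25105726] [ 0.15678931 -0.77966803 -0.8286632 ]
tcp 73.1
wrist wing [246.4  27.8] 621 [0.4361 0.2986] 70.5 0.038
yel side [321.5 164.8] 19
yel side [297.7 207.2] 79
side hole angle [(np.float64(37.3125), np.float64(74.0)), (np.float64(44.5625), np.float64(73.0)), (np.float64(56.3125), np.float64(72.0))]
top hole angle [(np.float64(18.9375), np.float64(75.0)), (np.float64(22.6875), np.float64(77.0)), (np.float64(30.9375), np.float64(76.0))]
wrist hole angle [(np.float64(77.1875), np.float64(71.0)), (np.float64(90.3125), np.float64(73.0)), (np.float64(92.1875), np.float64(72.0))]
stripe 0.02 [(55, 153, 64), (27, 153, 68), (52, 133, 72)]
stripe 0.022 [(49, 150, 64), (31, 147, 68), (51, 126, 72)]
stripe 0.024 [(45, 125, 64), (50, 128, 68)]
stripe 0.026 []
```

Hole at about 72°, yellow disc at about 72.5°, stripe at about 68°, and the jaws are still closed. Handing in.

```bash
python3 -c "
from workcell import bot
print(bot.job_done())"
```

```text
the job is handed in; nothing more can be done
None
```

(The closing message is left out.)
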